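# Switch on the wreath's lights

## Robot

A 6-joint arm with a two-finger parallel gripper is mounted at the origin on the work surface. World frame = base frame: x ahead of the robot, y to its left, z up, the work surface at z = 0. Lengths are in mm, angles in degrees, forces in N, time in s.
With the tool pointing down it reaches from about 350 to 850 mm from the base axis. Payload 8.1 kg.
Tool frame: the origin (TCP) lies at the very end of the fingers, on their centre line; the grasp point (between the pads) lies 19 mm behind it; z points along the fingers, y is the line along which they close (so a half turn about z gives the same grasp; the last joint's range is limited). The gripper opens to 85 mm and grips with 20 to 120 N. Pads are 22 mm wide; open, the fingers measure 114 mm over their backs; the gripper's body (76 mm by 85 mm) begins 54 mm behind the grasp point. The pads swing forward as they close: fully open they stand 13 mm farther back than shut.
Start: joints at [-81.498, 7.471, 85.268, -0, 87.261, -4.893], TCP at [139.026, -583.675, 198.192] pointing down, gripper open.
Joint ranges: [-169.43, 169.43], [-51.17, 129.36], [1.28, 143.12], [-76.62, 256.62], [0, 156.53], [-152.29, 152.29]. Speed limits (degrees/s): [136.94, 136.94, 159.86, 180, 180, 180].

## Interface

Orientations are given as [roll, pitch, yaw] about the fixed x, y, z axes, in that order (R = Rz(yaw) Ry(pitch) Rx(roll)).
In Python, from bench import sense, eyes, job, models gives the robot as it stands. The module is installed in compiled form; this text tells all that it offers.
- The arm moves only by the tool apply_moves, never from a script. Its argument "rows" is a list of rows, each a list of 6 numbers: the shift along the tool's x, y, z in mm, then the turn, a rotation vector about the tool's x, y, z in rad. In form: [[dx, dy, dz, rx, ry, rz], ...]. A call has exactly 5 rows; each row shifts and turns the commanded pose from where the row before left it, along the tool's axes as they then stand; what a row does not reach is not made up. A row lasts 1/8 s, in which the tool goes at most 62.5 mm and 10.7 degrees, less where a joint would pass 70% of its speed; a pose out of reach is approached as far as the arm can. A call is refused whole if a number of a shift passes 62.5 or a number of a turn 0.188, either way. A call with a gripper value outside its range is refused whole. "fingers" is the finger opening in mm, from 0 to 85.4, set as the call begins (left out, the last holds). The fingers move at their own pace and stop on an object; "grip_force" is the grip in N (left out, the last holds). Time passes only in rows, so rows that do not move let the fingers close, or fill a call up. It gives the time, the measured TCP pose, the force, the opening and the grip force at its end, in the units of the state.
- sense(): the state, without advancing time (a new reading comes with each control period).
- eyes.snapshot(name): name is "scene" or "side" or "wrist"; returns (picture, depth): 420x560x3 uint8, red, green, blue; 420x560 float32, mm along the optical axis (not along the pixel's ray), 0 where there is no reading.
- eyes.get_calibration(name): a dict with "intrinsics" (3x3 intrinsics, pixels), "D" ([k1, k2, p1, p2, k3] as OpenCV has them; the pictures are not rectified), "R" (3x3) and "t" (3): a world point X has camera coordinates R X + t; the wrist camera has in their place "mount" (4x4, takes a point from camera to tool coordinates, whose origin is the TCP and whose axes are the flange's). Camera axes: x right, y down, z forward; pixel columns grow to the right and rows downward; lengths in mm; the calibration is good to about 2 mm. A picture is of the moment at which its call begins: read the wrist's pose just before it. get_calibration takes no time and is no camera call.
- job.hand_in(): hands the job in; it is judged then, once.
Trained networks look in the newest picture that a camera, given by its name, has taken for a name from the list of things; names that differ only in an ending like _2 or _b are one class to them, and where a whole thing is asked for, a point or a joint stands for the part that bears it (a point fixed in the world has none). Each returns a list of dicts, best first, with "confidence" (0 to 1); they miss things now and then, are a little off and sometimes report something else, mostly with a low value. They report only what shows in the picture. A call takes as long as a camera call.
- models.boxes_of(name, camera): "xyz" ([x, y, z] in mm, in world coordinates, good to about 4 mm: the middle of the surface that is visible of it).
- models.cut_out(name, camera): "pixels" (420x560 bool, what is visible of it).
- models.place_of(name, camera): "xyz" ([x, y, z] in mm, in world coordinates, good to about 4 mm: a listed point, or the origin of a listed thing).
The state is a dict: "time": time; "joint_pos": joint angles; "qd": joint speeds; "joint_efforts": joint torques, N m; "tool_pos": TCP position; "tcp_rot": TCP orientation; "ft_force": force on the tool from outside, world axes, zero at the start; "wrist_torque": the same for the moment, N m; "finger_gap": finger opening in mm; "grip_force": force on a finger pad.
Only numpy, scipy, OpenCV 4.12 (cv2) and the standard library are available. Lean on these libraries where they do the work, as an engineer would, in place of code of your own. Each camera call takes 0.05 s, during which the arm holds its last target. There are 200 camera calls.

## Task

Switch on the lights of the finished twig wreath: on the white battery case inside the wreath's ring, push the slide switch by its ridge all the way towards the case's rounded end, so that it clicks over and stays there, and let go. Leave the switch of the identical case on the small bare plywood disc off.

Things in the scene. Friction and masses are not known exactly. Their poses are not given: they have to be found in the camera images.
- wreath_case: White battery case, 100 x 60 x 22 mm, one end square, the other a half circle; fixed on a plywood disc (310 mm across, 10 mm thick) about the middle of a ring of brown twigs with silk flowers (240 mm across inside, up to 55 mm above the table). A loose silk flower lies beside it. Origin: centre of its underside, 10 mm above the table; x along it to the round end, z up.
- wreath_ridge (a point): Top centre of the switch's ridge, mid-width on that case's flat top (32 mm above the table): a white ridge 8 mm high, 6 mm along the travel, 17 mm across it, on a flush dark plate in a black slot. x axis: towards the round end, the way the switch goes on; z up. The point rides with the switch: 7 mm short of the case's middle when off, 7 mm past it when on.
- wreath_switch (a joint): Travel of the wreath's switch in m: 0 = off (square end), 0.014 = fully on (round end). A detent spring with its crest at 0.007 drives it to the nearer end and holds it there; starting it takes about 3.5 N.
- bare_switch (a joint): The same for the switch of the other, identical case, which is fixed on a bare plywood disc 180 mm across and 10 mm thick, without twigs, on the other side of the table. It starts off, at 0, and must stay off.

How it is judged:
By the outcome, as a careful person would: the job done as asked, in the order asked, and still so for the second after the job is handed in, with the robot touching nothing.
It also fails if it takes over 32 s, if anything falls off the work surface, if the arm or the gripper's body presses on something with over 40 N, if the wrist force passes 120 N, or if a joint passes its speed limit or range.

## Working session

There is one attempt and no reset: what is moved stays moved. The work goes in short steps, Python scripts to look and compute and a tool call to move; the robot and the scene stay as the last step left them, time stands still between calls to the robot, and variables do not carry over. Pictures are saved under pics/ and viewed, at most 10 in all, crops included, and the job is handed in when it is done.

Besides the shell and the picture viewer there is one more tool, called after "Call:" in YAML: its name, and indented under it one key for each argument. apply_moves: Moves the arm, as the interface text tells. Its arguments: {"type":"object","properties":{"rows":{"type":"array"},"fingers":{"type":"number"},"grip_force":{"type":"number"}},"required":["rows"]}

```bash
mkdir -p pics
python3 - <<'E'
from bench import sense, eyes, models
import cv2,numpy as np
s=sense();print(s['time'],s['tool_pos'],s['tcp_rot'],s['ft_force'],s['finger_gap'])
ims=[]
for c in ['scene','side']:
    p,d=eyes.snapshot(c);cv2.imwrite(f'pics/{c}0.png',p[:,:,::-1])
    for n in ['wreath_case','wreath_ridge','bare_switch']:
        print(c,n,[(np.round(r['xyz'],1),round(r['confidence'],2)) for r in models.place_of(n,c)] if n!='bare_switch' else [(np.round(r['xyz'],1),round(r['confidence'],2)) for r in models.boxes_of(n,c)])
    k=eyes.get_calibration(c);print(c,(-k['R'].T@k['t']).round(),k['R'][2].round(2))
print(eyes.get_calibration('wrist'))
E
```

```text
0.0 [ 138.93449501 -583.08282217  197.17118493] [-1.79897637e+02 -1.05665731e-02  1.33946939e+01] [ 0.27082523 -0.42993456 -0.46474344] 85.39475158557396
scene wreath_case [(array([475.9, 184.9,  10.1]), 0.66)]
scene wreath_ridge [(array([471.8, 181.3,  40.7]), 0.53)]
scene bare_switch []
scene [1120.  318.  691.] [-0.63 -0.35 -0.69]
side wreath_case [(array([474.1, 181.1,   8.7]), 0.62)]
side wreath_ridge [(array([469.6, 183. ,  44.9]), 0.53)]
side bare_switch [(array([ 607.1, -249.3,   34.7]), 0.74)]
side [ 387. -520.  478.] [ 0.24  0.75 -0.61]
{'intrinsics': array([[356.91300498,   0.        , 282.39048691],
       [  0.        , 356.91300498, 209.76251467],
       [  0.        ,   0.        ,   1.        ]]), 'D': array([-0.0603996,  0.       ,  0.       ,  0.       ,  0.       ]), 'mount': array([[ 1.57690032e-04, -9.46078228e-01, -3.23938206e-01,
         8.30409175e+01],
       [ 9.99999916e-01,  2.65337641e-05,  4.09297203e-04,
         8.59144646e-01],
       [-3.78631873e-04, -3.23938243e-01,  9.46078153e-01,
        -1.76969688e+02],
       [ 0.00000000e+00,  0.00000000e+00,  0.00000000e+00,
         1.00000000e+00]])}
```

View pics/scene0.png

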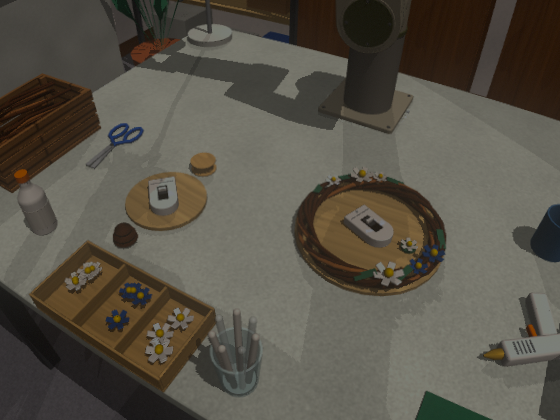

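The scene view shows the wreath at about (370,228), with its case running from the square end (350,212) to the round end (385,243). The bare case is at (163,195). Next I'll work out the case's direction and plan the approach.

```bash
cat > h.py <<'E'
import numpy as np,cv2
from scipy.spatial.transform import Rotation as Ro
from bench import sense, eyes, models
def cam(c,s=None):
    k=eyes.get_calibration(c)
    if c=='wrist':
        T=np.eye(4);T[:3,:3]=Ro.from_euler('xyz',s['tcp_rot'],degrees=True).as_matrix();T[:3,3]=s['tool_pos']
        T=T@k['mount'];return k,T[:3,:3],T[:3,3]
    return k,k['R'].T,-k['R'].T@k['t']
def onplane(px,z,c,s=None):
    k,R,o=cam(c,s)
    u=cv2.undistortPoints(np.array(px,float).reshape(-1,1,2),k['intrinsics'],k['D']).reshape(-1,2)
    d=np.c_[u,np.ones(len(u))]@R.T
    return o+d*((z-o[2])/d[:,2])[:,None]
def mask_rect(name,c,z,s=None):
    r=models.cut_out(name,c)
    if not r: return None
    m=r[0]['pixels'];ys,xs=np.nonzero(m)
    P=onplane(np.c_[xs,ys],z,c,s)[:,:2]
    return m,r[0]['confidence'],P,cv2.minAreaRect(P.astype(np.float32))
def plan(pos,yaw,n):
    s=sense();R0=Ro.from_euler('xyz',s['tcp_rot'],degrees=True);R1=Ro.from_euler('xyz',[180,0,yaw],degrees=True)
    rv=(R0.inv()*R1).as_rotvec()/n;p=np.array(s['tool_pos']);d=(np.array(pos)-p)/n;R=R0;rows=[]
    for i in range(n):
        rows.append(np.r_[R.inv().apply(d),rv].tolist());R=R*Ro.from_rotvec(rv)
    return np.round(rows,3)
E
python3 - <<'E'
from h import *
P=onplane([[352,210],[385,243]],32,'scene');print(P.round())
d=P[1]-P[0];print(np.degrees(np.arctan2(d[1],d[0])))
eyes.snapshot('scene')
r=mask_rect('wreath_case','scene',25)
if r: print(r[1],r[3],len(r[2]))
E
```

```text
[[458. 138.  32.]
 [510. 229.  32.]]
60.13095923776073
0.86 ((475.0882568359375, 186.15419006347656), (113.11383819580078, 76.24514770507812), 65.88253021240234) 1355
```

```bash
cat >> h.py <<'E'
def chain(wps):
    s=sense();p=np.array(s['tool_pos']);y=s['tcp_rot'][2]
    for pos,yaw in wps:
        d=(np.array(pos)-p)/5;dy=(yaw-y)/5
        print([[*Ro.from_euler('xyz',[180,0,y+i*dy],degrees=True).inv().apply(d).round(1).tolist(),0,0,round(float(-np.radians(dy)),4)] for i in range(5)])
        p=np.array(pos);y=yaw
E
python3 - <<'E'
from h import *
chain([((330,-370,190),30),((450,-100,180),46),((465,165,150),62)])
E
```

```text
[[47.1, -32.7, 1.6, 0, 0, -0.058], [48.9, -29.9, 1.6, 0, 0, -0.058], [50.5, -27.1, 1.6, 0, 0, -0.058], [52.0, -24.1, 1.6, 0, 0, -0.058], [53.3, -21.0, 1.6, 0, 0, -0.058]]
[[47.8, -34.8, 2.0, 0, 0, -0.0559], [49.7, -32.0, 2.0, 0, 0, -0.0559], [51.4, -29.2, 2.0, 0, 0, -0.0559], [52.9, -26.3, 2.0, 0, 0, -0.0559], [54.3, -23.3, 2.0, 0, 0, -0.0559]]
[[40.2, -34.7, 6.0, 0, 0, -0.0559], [42.1, -32.4, 6.0, 0, 0, -0.0559], [43.8, -30.0, 6.0, 0, 0, -0.0559], [45.4, -27.5, 6.0, 0, 0, -0.0559], [46.9, -24.9, 6.0, 0, 0, -0.0559]]
```

Call:
apply_moves:
  rows:
    - [47, -33, 1.6, 0, 0, -0.058]
    - [49, -30, 1.6, 0, 0, -0.058]
    - [50.5, -27, 1.6, 0, 0, -0.058]
    - [52, -24, 1.6, 0, 0, -0.058]
    - [53, -21, 1.6, 0, 0, -0.058]
  fingers: 0
  grip_force: 40

```text
time: 1.12
tool_pos: [330.8, -368.6, 190.4]
tcp_rot: [180.0, -0.0, 30.1]
ft_force: [0.3, -1.1, -0.7]
finger_gap: 0.4
grip_force: 0.0
```

Call:
apply_moves:
  rows:
    - [48, -35, 2, 0, 0, -0.056]
    - [50, -32, 2, 0, 0, -0.056]
    - [51, -29, 2, 0, 0, -0.056]
    - [53, -26, 2, 0, 0, -0.056]
    - [54, -23, 2, 0, 0, -0.056]

```text
time: 1.75
tool_pos: [450.8, -98.7, 180.6]
tcp_rot: [179.9, -0.0, 46.2]
ft_force: [0.6, -0.2, -1.1]
finger_gap: 0.5
grip_force: 0.0
```

Call:
apply_moves:
  rows:
    - [40, -35, 6, 0, 0, -0.056]
    - [42, -32, 6, 0, 0, -0.056]
    - [44, -30, 6, 0, 0, -0.056]
    - [45, -27, 6, 0, 0, -0.056]
    - [47, -25, 6, 0, 0, -0.056]

```text
time: 2.38
tool_pos: [464.8, 165.9, 150.4]
tcp_rot: [180.0, -0.0, 62.2]
ft_force: [1.4, 0.5, 0.3]
finger_gap: -0.0
grip_force: 0.0
```

```bash
cat > look.py <<'E'
import sys
from h import *
s=sense();p,d=eyes.snapshot('wrist');f=sys.argv[1]
cv2.imwrite(f'pics/{f}.png',p[:,:,::-1]);np.savez(f'pics/{f}.npz',d=d,s=np.array(s,dtype=object))
print(s['time'],s['tool_pos'].round(1) if hasattr(s['tool_pos'],'round') else s['tool_pos'],s['tcp_rot'],s['ft_force'],s['finger_gap'])
for n in ['wreath_case','wreath_ridge']: print(n,[(np.round(r['xyz'],1),round(r['confidence'],2)) for r in models.place_of(n,'wrist')])
r=mask_rect('wreath_case','wrist',32,s)
if r: print(r[1],r[3])
E
python3 look.py w1
```

```text
2.375 [464.8 165.9 150.4] [ 1.79950846e+02 -3.18677596e-02  6.22054292e+01] [1.42655041 0.49910613 0.30562232] -0.01118281179345923
wreath_case [(array([474.3, 186.8,   5.6]), 0.9)]
wreath_ridge [(array([468.6, 176.1,  36.7]), 0.67)]
0.73 ((473.5155334472656, 184.34420776367188), (99.4311752319336, 60.696102142333984), 67.28893280029297)
```

View pics/w1.png

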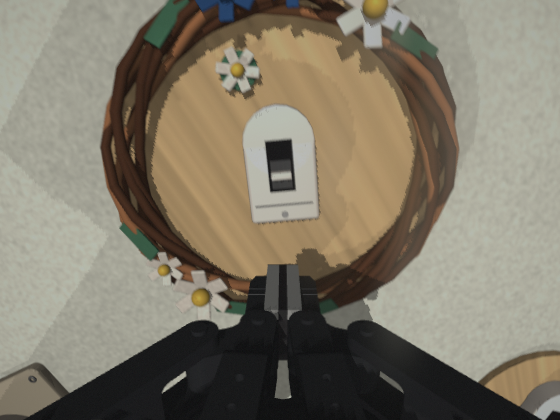

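The wrist view shows the wreath case with its round end up. The switch slot spans (280,140)–(283,191), with the ridge at its square-end side near (281,176). The loose flower at (237,70) is out of the way.

Run:
```python
from h import *
z=np.load('pics/w1.npz',allow_pickle=True);s=z['s'].item();d=z['d']
print(onplane([[281,176]],40,'wrist',s).round(1),onplane([[283,191],[279,140]],32,'wrist',s).round(1))
k,R,o=cam('wrist',s)
for px in [(260,150),(300,150),(265,200),(300,200),(281,176),(282,174),(230,200),(340,180)]:
    u=cv2.undistortPoints(np.array(px,float).reshape(1,1,2),k['intrinsics'],k['D'])[0,0]
    print(px,(o+R@np.r_[u,1]*d[px[1],px[0]]).round(1))
c=np.array([473.5,184.3]);u=np.array([np.cos(np.radians(67)),np.sin(np.radians(67))])
a=c-28*u;print(a)
chain([((*a,60),67),((*a,40),67)])
```

```text
[[470.5 178.2  40. ]] [[464.9 164.1  32. ]
 [482.3 204.1  32. ]]
(260, 150) [464.6 204.3  33.2]
(300, 150) [493.8 188.7  31.6]
(265, 200) [447.8 164.8  34.3]
(300, 200) [474.2 150.2  32.7]
(281, 176) [470.6 178.5  41.3]
(282, 174) [472.  179.4  40.4]
(230, 200) [415.1 174.4  12.8]
(340, 180) [513.  144.   11.9]
[462.5595284 158.5258641]
[[-1.3, 0.3, 18.0, 0, 0, -0.0166], [-1.3, 0.2, 18.0, 0, 0, -0.0166], [-1.3, 0.2, 18.0, 0, 0, -0.0166], [-1.3, 0.2, 18.0, 0, 0, -0.0166], [-1.3, 0.2, 18.0, 0, 0, -0.0166]]
[[0.0, -0.0, 4.0, 0, 0, -0.0], [0.0, -0.0, 4.0, 0, 0, -0.0], [0.0, -0.0, 4.0, 0, 0, -0.0], [0.0, -0.0, 4.0, 0, 0, -0.0], [0.0, -0.0, 4.0, 0, 0, -0.0]]
```

Call:
apply_moves:
  rows:
    - [-1.3, 0.2, 18, 0, 0, -0.016]
    - [-1.3, 0.2, 18, 0, 0, -0.016]
    - [-1.3, 0.2, 18, 0, 0, -0.016]
    - [-1.3, 0.2, 18, 0, 0, -0.016]
    - [-1.3, 0.2, 18, 0, 0, -0.016]

```text
time: 3.2
tool_pos: [462.6, 157.4, 58.7]
tcp_rot: [-180.0, 0.0, 66.7]
ft_force: [0.2, -0.0, 0.7]
finger_gap: 0.1
grip_force: 0.0
```

Call:
apply_moves:
  rows:
    - [0, 0, 8, 0, 0, 0]
    - [0, 0, 6, 0, 0, 0]
    - [0, 0, 5, 0, 0, 0]
    - [0, 0, 3, 0, 0, 0]
    - [0, 0, 2, 0, 0, 0]

```text
time: 3.82
tool_pos: [463.0, 157.9, 36.3]
tcp_rot: [180.0, -0.0, 66.7]
ft_force: [0.2, 0.5, 0.9]
finger_gap: 0.0
grip_force: 0.0
```

```bash
python3 look.py w2
```

```text
3.825 [463.  157.9  36.3] [ 1.79980189e+02 -1.40643641e-02  6.66849135e+01] [0.22652183 0.45959656 0.88752778] 0.017697410941161083
wreath_case [(array([469.6, 187.1,   5.8]), 0.59)]
wreath_ridge [(array([468.8, 178.7,  38.6]), 0.77)]
0.94 ((473.8144836425781, 184.4906768798828), (99.50875091552734, 60.15237045288086), 67.08714294433594)
```

View pics/w2.png

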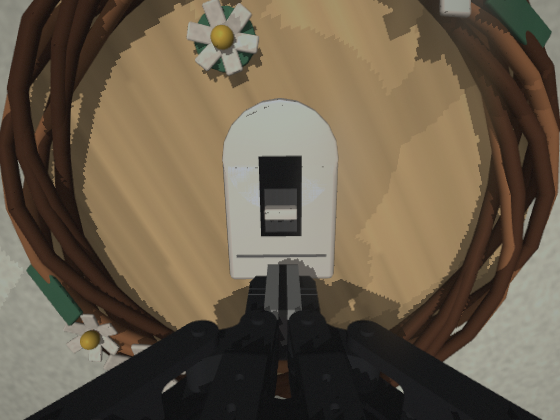

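The tips show at about (283,263) and the ridge at (281,214). That gap is larger than I expected, so I'll measure the fingers by depth.

Run:
```python
from h import *
z=np.load('pics/w2.npz',allow_pickle=True);d=z['d']
k=eyes.get_calibration('wrist');M=k['mount']
for c in (256,272,283,292,308):
  for r in (205,210,214,218,222,260,266,272,280,290,300,312):
    if r<230 and c!=283: continue
    u=cv2.undistortPoints(np.array([[[c,r]]],float),k['intrinsics'],k['D'])[0,0]
    print(c,r,(M[:3,:3]@(np.r_[u,1]*d[r,c])+M[:3,3]).round(1))
```

```text
256 260 [ -9.1 -14.6   3.3]
256 266 [-13.3 -14.8   4.1]
256 272 [-16.5 -14.8   2.9]
256 280 [  6.3 -10.8 -45.3]
256 290 [  6.1 -10.3 -52.9]
256 300 [  5.9  -9.8 -59.8]
256 312 [ 10.7  -8.7 -74.4]
272 260 [-9.  -5.6  3.2]
272 266 [ 10.1  -4.2 -40. ]
272 272 [  9.8  -4.1 -44.8]
272 280 [ 10.1  -3.9 -51.9]
272 290 [ 10.1  -3.7 -59.4]
272 300 [  9.8  -3.5 -65.7]
272 312 [  8.8  -3.4 -71.6]
283 205 [24.4  0.5  0.3]
283 210 [23.4  0.5 -5. ]
283 214 [21.4  0.5 -5.2]
283 218 [19.1  0.5 -5.1]
283 222 [13.7  0.6  3.4]
283 260 [-9.2  0.6  3.5]
283 266 [ 10.2   0.5 -40.3]
283 272 [ 10.    0.5 -45.2]
283 280 [ 10.2   0.5 -52.1]
283 290 [  9.9   0.5 -59. ]
283 300 [ 10.5   0.4 -66.7]
283 312 [  8.8   0.4 -71.7]
292 260 [-8.5  5.6  2.1]
292 266 [  9.9   4.4 -39.8]
292 272 [ 10.2   4.2 -45.6]
292 280 [ 10.7   4.  -52.9]
292 290 [ 10.1   3.9 -59.4]
292 300 [ 10.3   3.7 -66.4]
292 312 [  9.8   3.5 -73. ]
308 260 [-8.6 14.5  2.3]
308 266 [-12.8  14.7   3.1]
308 272 [-16.5  14.8   3. ]
308 280 [  5.6  11.1 -44.2]
308 290 [  6.2  10.5 -53. ]
308 300 [  5.7  10.  -59.4]
308 312 [ 12.7   8.7 -77.2]
```

Run:
```python
from h import *
s=sense();out=[]
for c in ['scene','side']:
    p,d=eyes.snapshot(c);k=eyes.get_calibration(c)
    X=np.array([s['tool_pos'],s['tool_pos']+np.array([0,0,40.])]);
    q=cv2.projectPoints(X,cv2.Rodrigues(k['R'])[0],k['t'],k['intrinsics'],k['D'])[0].reshape(-1,2);print(c,q.round(1))
    x,y=q[0].round().astype(int);x0=max(0,min(x-50,460));y0=max(0,min(y-60,300))
    a=cv2.resize(p[y0:y0+100,x0:x0+100,::-1].copy(),(400,400),interpolation=cv2.INTER_CUBIC)
    for t in q: cv2.circle(a,tuple(int(v) for v in ((t-[x0,y0])*4)),3,(0,0,255),-1)
    out.append(a)
cv2.imwrite('pics/tip.png',np.hstack(out))
```

```text
scene [[360.2 213.5]
 [363.  199.2]]
side [[200.9 178.5]
 [198.4 160.1]]
```

View pics/tip.png

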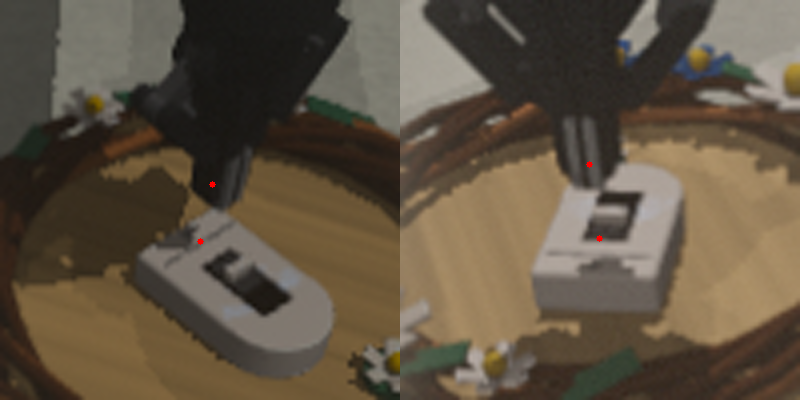

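The fingers appear to end about 30 mm above the reported TCP. I'll estimate the real tip height from both cameras.

Run:
```python
from h import *
s=sense();R=Ro.from_euler('xyz',s['tcp_rot'],degrees=True)
for c in ['side','scene']:
    k=eyes.get_calibration(c)
    for x in (-11,11):
      for y in (-8,8):
       X=np.array([R.apply([x,y,z])+s['tool_pos'] for z in (-45,-40,-35,-30,-25)])
       q=cv2.projectPoints(X,cv2.Rodrigues(k['R'])[0],k['t'],k['intrinsics'],k['D'])[0].reshape(-1,2);print(c,x,y,q.round(1).tolist())
    p,d=eyes.snapshot(c)
    for r in range(158,172,1) if c=='side' else range(196,214): 
        cs=(194,197,199,201,204) if c=='side' else (358,361,364,367,369)
        o=[]
        for cc in cs:
            kk,RR,oo=cam(c);u=cv2.undistortPoints(np.array([[[cc,r]]],float),kk['intrinsics'],kk['D'])[0,0]
            o.append(R.inv().apply(oo+RR@(np.r_[u,1]*d[r,cc])-s['tool_pos']).round().astype(int).tolist())
        print(r,o)
```

```text
side -11 -8 [[192.3, 160.8], [192.7, 163.2], [193.0, 165.5], [193.4, 167.9], [193.7, 170.2]]
side -11 8 [[201.1, 161.0], [201.4, 163.4], [201.7, 165.8], [202.0, 168.2], [202.3, 170.5]]
side 11 -8 [[195.2, 154.5], [195.5, 156.8], [195.8, 159.2], [196.2, 161.5], [196.5, 163.8]]
side 11 8 [[203.8, 154.8], [204.1, 157.1], [204.4, 159.5], [204.7, 161.8], [204.9, 164.1]]
158 [[-11, -4, -51], [-12, 2, -52], [-11, 5, -51], [-8, 8, -49], [-6, 13, -49]]
159 [[-11, -4, -49], [-11, 1, -49], [-11, 5, -49], [-8, 7, -47], [-8, 13, -48]]
160 [[-10, -5, -46], [-10, 1, -47], [-11, 4, -47], [-7, 7, -45], [-7, 12, -45]]
161 [[-12, -5, -45], [-13, 1, -46], [-12, 5, -46], [-6, 6, -42], [-7, 12, -43]]
162 [[-9, -6, -41], [-11, 0, -43], [-11, 4, -43], [-6, 6, -40], [-6, 12, -40]]
163 [[-12, -5, -41], [-10, 0, -40], [-10, 3, -40], [-10, 7, -40], [-6, 11, -38]]
164 [[-11, -6, -38], [-12, 0, -39], [-10, 3, -38], [-11, 7, -39], [60, -8, 6]]
165 [[-13, -6, -37], [-12, 0, -37], [-10, 3, -36], [-11, 7, -37], [56, -7, 5]]
166 [[50, -26, 5], [-11, -1, -34], [-8, 2, -32], [-10, 6, -34], [54, -7, 7]]
167 [[46, -25, 4]
[... 1408 characters left out ...]
25, -58, 26]]
205 [[-37, -36, 26], [-33, -41, 25], [9, 5, -34], [-25, -51, 25], [-24, -56, 27]]
206 [[-35, -34, 26], [-18, -21, 5], [-14, -26, 5], [-10, -32, 5], [-21, -53, 26]]
207 [[-34, -32, 27], [-14, -17, 3], [-10, -22, 2], [-8, -29, 5], [-19, -52, 27]]
208 [[-18, -12, 6], [-14, -18, 6], [-10, -22, 5], [-5, -26, 4], [-3, -30, 4]]
209 [[-13, -7, 1], [-10, -13, 3], [-8, -20, 5], [-4, -26, 6], [-2, -29, 5]]
210 [[-14, -9, 7], [-8, -11, 3], [-5, -17, 4], [-2, -24, 6], [2, -25, 3]]
211 [[-10, -5, 4], [-7, -11, 5], [-2, -13, 2], [2, -19, 3], [4, -23, 3]]
212 [[-9, -3, 5], [-5, -8, 4], [-1, -13, 5], [4, -16, 2], [6, -21, 4]]
213 [[-8, -3, 7], [-4, -8, 6], [2, -10, 3], [4, -17, 5], [7, -19, 4]]
```

All three cameras put the real tips about 37 mm short of the stated TCP. I'll descend carefully and watch the force.

Call:
apply_moves:
  rows:
    - [0, 0, 0.8, 0, 0, 0]
    - [0, 0, 0.8, 0, 0, 0]
    - [0, 0, 0.8, 0, 0, 0]
    - [0, 0, 0.8, 0, 0, 0]
    - [0, 0, 0.8, 0, 0, 0]

```text
time: 4.85
tool_pos: [462.8, 157.8, 32.1]
tcp_rot: [-180.0, -0.0, 66.7]
ft_force: [0.4, 0.1, -0.6]
finger_gap: -0.1
grip_force: 0.0
```

Call:
apply_moves:
  rows:
    - [0, 0, 0.4, 0, 0, 0]
    - [0, 0, 0.4, 0, 0, 0]
    - [0, 0, 0.4, 0, 0, 0]
    - [0, 0, 0.4, 0, 0, 0]
    - [0, 0, 0.4, 0, 0, 0]

```text
time: 5.48
tool_pos: [462.8, 157.8, 30.2]
tcp_rot: [180.0, -0.0, 66.7]
ft_force: [0.1, -0.5, -0.3]
finger_gap: -0.1
grip_force: 0.0
```

No contact below the case top, which confirms the tips are shorter than stated. I'll continue down to about TCP z 6.

Call:
apply_moves:
  rows:
    - [0, 0, 6, 0, 0, 0]
    - [0, 0, 6, 0, 0, 0]
    - [0, 0, 5, 0, 0, 0]
    - [0, 0, 4, 0, 0, 0]
    - [0, 0, 3, 0, 0, 0]

```text
time: 6.1
tool_pos: [462.7, 157.8, 5.9]
tcp_rot: [-180.0, 0.0, 66.7]
ft_force: [0.5, 0.2, 0.1]
finger_gap: 0.0
grip_force: 0.0
```

Run:
```python
from h import *
out=[]
s=sense();print(s['tool_pos'],s['ft_force'])
for c,x0,y0 in [('scene',320,165),('side',150,135)]:
    p,d=eyes.snapshot(c)
    out.append(cv2.resize(p[y0:y0+80,x0:x0+80,::-1],(400,400),interpolation=cv2.INTER_CUBIC))
cv2.imwrite('pics/tip2.png',np.hstack(out))
R=Ro.from_euler('xyz',s['tcp_rot'],degrees=True);kk,RR,oo=cam('side')
for r in range(174,192):
    o=[]
    for cc in (195,198,200,202):
        u=cv2.undistortPoints(np.array([[[cc,r]]],float),kk['intrinsics'],kk['D'])[0,0]
        o.append((R.inv().apply(oo+RR@(np.r_[u,1]*d[r,cc])-s['tool_pos'])*[1,1,-1]+[0,0,s['tool_pos'][2]]).round().astype(int).tolist())
    print(r,o)
```

```text
[462.69347762 157.75856169   5.85026263] [0.49133877 0.22883829 0.10193701]
174 [[-10, -7, 53], [-12, 0, 54], [-11, 3, 54], [-11, 7, 54]]
175 [[-11, -7, 51], [-13, 0, 53], [-13, 3, 53], [-12, 7, 53]]
176 [[-6, -8, 46], [-12, -1, 50], [-12, 3, 50], [-11, 6, 49]]
177 [[-7, -8, 44], [-13, -1, 48], [-10, 2, 47], [-10, 6, 47]]
178 [[10, -14, 30], [-9, -3, 43], [-10, 2, 44], [-10, 5, 44]]
179 [[5, -13, 32], [-11, -2, 43], [-12, 2, 44], [-12, 6, 43]]
180 [[4, -13, 30], [-11, -2, 40], [-9, 1, 39], [-13, 6, 42]]
181 [[1, -12, 30], [-1, -6, 32], [-1, -2, 31], [1, 2, 31]]
182 [[-4, -11, 31], [-3, -5, 30], [-3, -1, 31], [-3, 2, 31]]
183 [[-6, -10, 30], [-6, -5, 30], [-6, -1, 31], [-5, 3, 30]]
184 [[-10, -9, 30], [-10, -4, 30], [-9, 0, 30], [-9, 4, 31]]
185 [[-12, -9, 30], [-14, -3, 31], [-12, 0, 30], [-12, 4, 30]]
186 [[-16, -8, 30], [-17, -2, 31], [-17, 2, 31], [-14, 5, 29]]
187 [[-18, -8, 29], [-18, -2, 30], [-19, 2, 30], [-19, 6, 31]]
188 [[-21, -7, 29], [-19, -2, 28], [-22, 3, 31], [-20, 6, 29]]
189 [[-21, -7, 27], [-20, -2, 27], [-20, 2, 26], [-21, 6, 28]]
190 [[-20, -8, 24], [-21, -2, 25], [-21, 2, 25], [-20, 5, 24]]
191 [[-23, -7, 24], [-21, -2, 22], [-24, 3, 25], [-23, 6, 24]]
```

View pics/tip2.png

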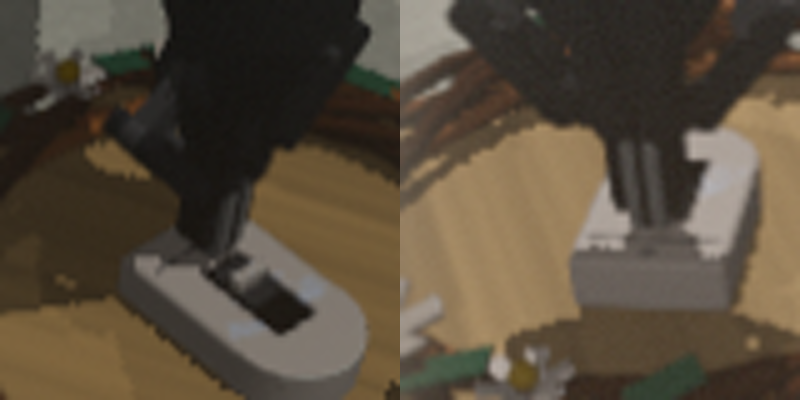

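The tip is now about 9 mm above the case top, just behind the ridge (left crop, tip at (225,255), ridge at (245,275)). I'll lower it further.

Call:
apply_moves:
  rows:
    - [0, 0, 1.5, 0, 0, 0]
    - [0, 0, 1.2, 0, 0, 0]
    - [0, 0, 1, 0, 0, 0]
    - [0, 0, 0.8, 0, 0, 0]
    - [0, 0, 0.5, 0, 0, 0]

```text
time: 6.82
tool_pos: [462.8, 157.8, 1.2]
tcp_rot: [180.0, -0.0, 66.7]
ft_force: [0.5, 0.4, 0.0]
finger_gap: 0.3
grip_force: 0.0
```

Call:
apply_moves:
  rows:
    - [0, 0, 0.4, 0, 0, 0]
    - [0, 0, 0.4, 0, 0, 0]
    - [0, 0, 0.4, 0, 0, 0]
    - [0, 0, 0.4, 0, 0, 0]
    - [0, 0, 0, 0, 0, 0]

```text
time: 7.45
tool_pos: [462.8, 157.8, -0.5]
tcp_rot: [-180.0, 0.0, 66.7]
ft_force: [0.4, 0.1, 1.5]
finger_gap: 0.0
grip_force: 0.0
```

Call:
apply_moves:
  rows:
    - [2, 0, 0, 0, 0, 0]
    - [2, 0, 0, 0, 0, 0]
    - [2, 0, 0, 0, 0, 0]
    - [1.5, 0, 0, 0, 0, 0]
    - [1.5, 0, 0, 0, 0, 0]

```text
time: 8.07
tool_pos: [466.2, 165.7, -0.5]
tcp_rot: [-180.0, 0.1, 66.7]
ft_force: [-1.5, -3.5, 2.1]
finger_gap: -0.0
grip_force: 1.8
```

Call:
apply_moves:
  rows:
    - [1.5, 0, 0, 0, 0, 0]
    - [1.5, 0, 0, 0, 0, 0]
    - [1.5, 0, 0, 0, 0, 0]
    - [1, 0, 0, 0, 0, 0]
    - [1, 0, 0, 0, 0, 0]

```text
time: 8.7
tool_pos: [469.1, 172.3, -0.4]
tcp_rot: [180.0, -0.0, 66.7]
ft_force: [-0.2, -0.4, 0.4]
finger_gap: -0.1
grip_force: 0.0
```

The ridge resisted with about 3.8 N and then released past the crest. I'll follow through gently to the stop.

Call:
apply_moves:
  rows:
    - [1.5, 0, 0, 0, 0, 0]
    - [1.5, 0, 0, 0, 0, 0]
    - [1, 0, 0, 0, 0, 0]
    - [1, 0, 0, 0, 0, 0]
    - [0.5, 0, 0, 0, 0, 0]

```text
time: 9.32
tool_pos: [471.1, 177.2, -0.4]
tcp_rot: [-180.0, -0.0, 66.7]
ft_force: [-0.1, -0.8, -0.3]
finger_gap: -0.1
grip_force: 0.0
```

Now back off and lift, then check.

Call:
apply_moves:
  rows:
    - [-2, 0, 0, 0, 0, 0]
    - [-4, 0, 0, 0, 0, 0]
    - [-6, 0, 0, 0, 0, 0]
    - [-6, 0, -2, 0, 0, 0]
    - [-2, 0, -8, 0, 0, 0]

```text
time: 9.95
tool_pos: [462.5, 158.1, 9.5]
tcp_rot: [-179.9, 0.0, 66.7]
ft_force: [-1.0, 0.2, 0.0]
finger_gap: -0.0
grip_force: 0.0
```

Call:
apply_moves:
  rows:
    - [0, 0, -25, 0, 0, 0]
    - [0, 0, -30, 0, 0, 0]
    - [0, 0, -30, 0, 0, 0]
    - [0, 0, -30, 0, 0, 0]
    - [0, 0, -10, 0, 0, 0]

```text
time: 10.58
tool_pos: [464.7, 159.0, 137.4]
tcp_rot: [179.8, -0.2, 66.7]
ft_force: [0.5, -1.1, -0.4]
finger_gap: 0.0
grip_force: 0.0
```

```bash
python3 look.py w3
python3 - <<'E'
import cv2
a=cv2.imread('pics/w3.png');cv2.imwrite('pics/w3c.png',cv2.resize(a[60:260,180:380],(600,600),interpolation=cv2.INTER_CUBIC))
E
```

```text
10.575 [464.7 159.  137.4] [ 1.79799443e+02 -1.51460570e-01  6.66761180e+01] [ 0.45661841 -1.06158884 -0.44479931] 0.0174148774915266
wreath_case [(array([469.3, 185.6,   8.5]), 0.71)]
wreath_ridge [(array([477.4, 189.8,  39.4]), 0.7)]
0.97 ((473.2850341796875, 183.90228271484375), (99.08523559570312, 59.7920036315918), 67.1801986694336)
```

View pics/w3c.png

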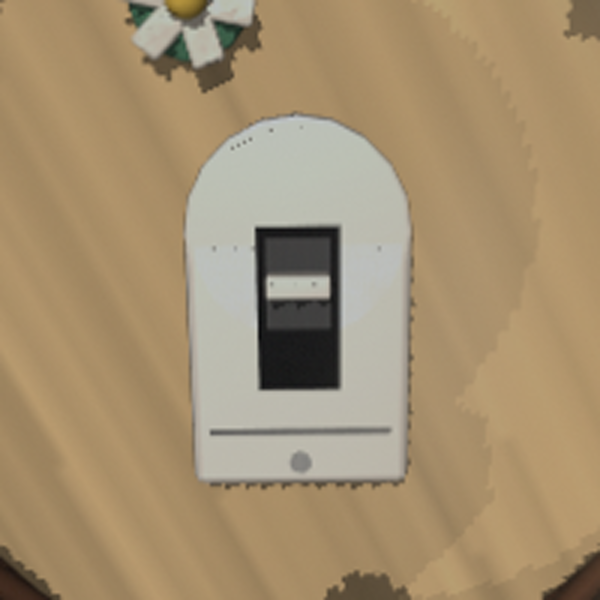

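The plate now sits at the round end of the slot, with the ridge at crop (298,287). That is about 7 mm past the case's middle, so the switch is fully on.

```bash
python3 -c "
from bench import job
print(job.hand_in())"
```

```text
the job is handed in; nothing more can be done
None
```

The wreath's switch is fully on at the round end, the arm has let go and lifted clear, the bare case was never touched, and the job was handed in at about 10.6 s.

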